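# Mount the grinding wheel on the tilting spindle

## Task

Set up the tilted grinding spindle in its proper order: slide the brass backing flange fully down onto the spindle's shoulder with its pilot boss outwards, then take the green-rimmed wheel from the rack and slide it hub outwards over the boss until it lies flat on the flange, then slide the red push-on clamping nut, flanged end first, down the spindle until it sits on the wheel's hub. Slide each part home gently, without ramming it, and leave the other things on the bench, the grey felt wheel and the set tilt of the head where they are.

Things in the scene. Friction and masses are not known exactly. Their poses are not given: they have to be found in the camera images.
- flange_seat (a point): Centre of the spindle's flat steel shoulder (56 mm disc), where the flange's underside belongs. z is the spindle's axis, out of the head and up to its free end, leaning towards the machine's front. The 20 mm steel spindle stands 80 mm out from here; its last 12 mm taper to 10 mm. A clear splash shield 88 mm from the axis round the far (+x) side reaches 40 mm above this point along z.
- wheel_seat (a point): Point on the spindle axis 14 mm out from the shoulder, same axes: where the centre of the wheel's flat back belongs once the flange is home.
- nut_seat (a point): Point on the spindle axis 50 mm out from the shoulder, same axes: where the centre of the nut's flanged underside belongs once the wheel is home.
- hose_top (a point): Highest point of the blue 16 mm water hose on the machine's left side, fixed; from here the hose runs 30 mm forward and 27 mm inward and slightly down, to end 98 mm from the machine's middle plane. It stands clear of the wheel's place by about 25 mm.
- flange: Brass backing flange, lying flat, boss up, loose, 0.25 to 0.42 kg. Disc 64 mm in diameter and 14 mm thick with a pilot boss 34 mm in diameter standing 28 mm above the disc (42 mm high in all), its top 6 mm chamfered, and a 22.5 mm hole right through. Origin: centre of the underside; z along the hole, from the disc to the boss.
- wheel: Wheel to fit: green rim, metal core, 0.45 to 0.7 kg, loose on one of the rack's two pegs, hub outwards. Disc 130 mm in diameter, 18 mm thick; round hub 54 mm in diameter standing 18 mm above the disc's front (36 mm in all); 37 mm hole right through. Origin: centre of the flat back; z along the hole from back to hub, square to the rack's board. Draw it off the peg along z.
- nut: Red push-on clamping nut (it slides along the spindle, no turning), loose, 0.18 kg, lying flanged end down. Dark flange 60 mm in diameter and 8 mm thick, red ribbed body 44 mm in diameter above it, 34 mm high in all, with a 22.5 mm hole right through. Origin: centre of the flanged underside; z along the hole, from flange to body.
- machine: Tilting-head grinding machine, fixed: green casting with a yoke holding the grey spindle head, grey motor behind. Origin: on the bench under the tilt axis, front to -x. The tilt axis is 130 mm up, along y; the shoulder lies 83 mm from it along the spindle. The yoke is 138 mm wide (y) and 168 mm high.
- head (a joint): Tilt of the spindle from vertical towards the machine's front, in rad (0.42 to 0.70, or 24 to 40 degrees). Clamped: it does not swing under ordinary pushes.
- rack: Sloping wooden wheel rack, fixed: board 330 mm wide (y), 190 mm up the slope, its face tipped 35 degrees from level towards the robot, low edge 40 mm and high edge 150 mm above the bench; two pegs 80 mm either side of the middle, 30 mm thick, standing 30 mm square out of the board. Origin: on the bench under the middle of the board; front to -x.
- felt_wheel: Grey felt polishing wheel of the same size and shape as the green one (wooden core, black hub), loose, on the rack's other peg; leave it.
- tumbler: Amber glass tumbler standing open end up, 74 mm across, 95 mm high, loose bystander. Origin: centre of the underside.
- jar: Glass jar with a white lid, 68 mm across, 85 mm high, loose bystander. Origin: centre of the underside.
- paperweight: Green glass paperweight, 72 mm across, 56 mm high, loose bystander. Origin: centre of the underside.
- spanner: Steel spanner lying flat on the left, 190 mm long along its x, loose bystander. Origin: near its middle, on the bench.
- brush: Bench brush lying on the left, 180 mm long along its x, loose bystander. Origin: near its middle, on the bench.
- shears: Steel glassmaker's shears lying flat on the right near the robot, about 230 mm long along its x, loose bystander. Origin: near its middle, on the bench.
Things that resemble listed ones, but are neither listed nor needed, are in the scene too. Of the things that look like the nut, take the one that is farthest to the robot's left at the start.

How it is judged:
By the outcome, as a careful person would: the job done as asked, in the order asked, and still so for the second after the job is handed in, with the robot touching nothing.
It also fails if it takes over 70 s, if anything falls off the work surface, if the arm or the gripper's body presses on something with over 40 N, if the wrist force passes 120 N, or if a joint passes its speed limit or range.

## Robot

A 6-joint arm with a two-finger parallel gripper is mounted at the origin on the work surface. World frame = base frame: x ahead of the robot, y to its left, z up, the work surface at z = 0. Lengths are in mm, angles in rad, forces in N, time in s.
With the tool pointing down it reaches from about 300 to 775 mm from the base axis. Payload 14.6 kg.
Tool frame: the origin (TCP) lies at the very end of the fingers, on their centre line; the grasp point (between the pads) lies 19 mm behind it; z points along the fingers, y is the line along which they close (so a half turn about z gives the same grasp; the last joint's range is limited). The gripper opens to 94 mm and grips with 3 to 60 N. Pads are 16 mm wide; open, the fingers measure 119 mm over their backs; the gripper's body (75 mm by 177 mm) begins 78 mm behind the grasp point.
Start: joints at [-0.067, 0.3, 1.521, -0, 1.321, -0.067], TCP at [549.99, -0.002, 205.446] pointing down, gripper open.
Joint ranges: [-3.03, 3.03], [-0.79, 2.21], [0.23, 2.52], [-1.04, 4.18], [0, 3.07], [-2.55, 2.55]. Speed limits (rad/s): [2.22, 2.22, 2.57, 3.14, 3.14, 3.14].

## Interface

Orientations are given as [roll, pitch, yaw] about the fixed x, y, z axes, in that order (R = Rz(yaw) Ry(pitch) Rx(roll)).
In Python, from cell import manip gives the robot as it stands.
- The arm moves only by the tool servo_tool, never from a script. Its argument "motion" is a list that holds one entry, the list of rows, each a list of 7 numbers: the shift along the world's x, y, z as a fraction of full scale, then the turn, a rotation vector about the world's x, y, z as a fraction of full scale, then the closure, from 0 (fully open) to 1 (shut). In form: [[[x, y, z, rx, ry, rz, gripper], ...]]. A call has 1 to 10 rows; each row is the pose to reach, as a shift and turn from the pose commanded when the call began, turning the shorter way round; what a row does not reach only later rows make up. Full scale, the value 1, is 0.5 m for a shift and pi rad for a turn. A row lasts 1/10 s, in which the tool goes at most 50 mm and 8.59 degrees, less where a joint would pass 70% of its speed; a pose out of reach is approached as far as the arm can. A call with a number of a shift or a turn outside -1 to 1 is refused whole. A call with a gripper value outside its range is refused whole. The fingers move at their own pace and stop on an object; "newtons" is the grip in N (left out, the last holds). Time passes only in rows, so rows that repeat a pose let the fingers close. It gives the time, the measured TCP pose, the force, the opening and the grip force at its end, in the units of the state.
- manip.read_state(): the state, without advancing time (a new reading comes with each control period).
- manip.camera(name): name is "scene" or "side" or "wrist"; returns a dict with "frame" (420x560x3 uint8, red, green, blue), "range_z" (420x560 float32, mm along the optical axis (not along the pixel's ray), 0 where there is no reading), "vfov" (degrees; the focal length in pixels is half the picture's height over the tangent of half this angle, whatever the lens; pixels are square), "cx", "cy" (the principal point, pixels), "cam_to_world" (4x4, takes a point from camera to world coordinates). Camera axes: x right, y down, z forward; pixel columns grow to the right and rows downward; lengths in mm; the calibration is good to about 2 mm. A picture is of the moment at which its call begins.
- manip.sign_off(): hands the job in; it is judged then, once.
The state is a dict: "clock": time; "joints": joint angles; "qd": joint speeds; "effort": joint torques, N m; "eef_pos": TCP position; "eef_rot": TCP orientation; "wrist_force": force on the tool from outside, world axes, zero at the start; "moment": the same for the moment, N m; "finger_gap": finger opening in mm; "finger_force": force on a finger pad.
Only numpy, scipy, OpenCV 4.12 (cv2) and the standard library are available. Lean on these libraries where they do the work, as an engineer would, in place of code of your own. Each camera call takes 0.05 s, during which the arm holds its last target. There are 200 camera calls.

## Working session

There is one attempt and no reset: what is moved stays moved. The work goes in short steps, Python scripts to look and compute and a tool call to move; the robot and the scene stay as the last step left them, time stands still between calls to the robot, and variables do not carry over. Pictures are saved under pics/ and viewed, at most 10 in all, crops included, and the job is handed in when it is done.

Besides the shell and the picture viewer there is one more tool, called after "Request:" as name(argument=value, ...), one argument or row to a line, values as JSON. servo_tool: Moves the arm, as the interface text tells. Its arguments: {"type":"object","properties":{"motion":{"type":"array"},"newtons":{"type":"number"}},"required":["motion"]}

```bash
mkdir -p pics; ls
cat > h.py <<'E'
import numpy as np, cv2, pickle
from cell import manip
from scipy.spatial.transform import Rotation as R
def grab(n,name):
    c=manip.camera(n); pickle.dump(c,open(f'pics/{name}.pkl','wb')); cv2.imwrite(f'pics/{name}.png',c['frame'][:,:,::-1]); return c
def load(name): return pickle.load(open(f'pics/{name}.pkl','rb'))
def pts(c):
    f=c['frame'].shape[0]/2/np.tan(np.radians(c['vfov'])/2)
    v,u=np.mgrid[:420,:560]; z=c['range_z']
    p=np.stack([(u-c['cx'])/f*z,(v-c['cy'])/f*z,z],-1)
    T=np.array(c['cam_to_world']); w=p@T[:3,:3].T+T[:3,3]; w[z==0]=np.nan
    return w
E
python3 - <<'E'
from h import *
for n in ('scene','side'):
    c=grab(n,n+'0'); print(n,c['vfov'],c['cx'],c['cy'],np.round(c['cam_to_world'],2).tolist(),(c['range_z']==0).mean())
a=np.hstack([load('scene0')['frame'],load('side0')['frame']])
print(manip.read_state())
E
```

```text
pics
scene 54.197603450241424 282.14623087590104 196.90602581399838 [[0.7, 0.49, -0.52, 992.09], [0.72, -0.47, 0.51, -528.15], [0.01, -0.73, -0.68, 910.08], [0.0, 0.0, 0.0, 1.0]] 0.004141156462585034
side 53.32433372676882 281.97608718045126 220.60321287004882 [[-0.78, -0.37, 0.51, -169.85], [-0.63, 0.43, -0.65, 762.29], [0.02, -0.82, -0.57, 809.44], [0.0, 0.0, 0.0, 1.0]] 0.003937074829931973
{'clock': 0.1, 'joints': array([-6.65836887e-02,  3.00404805e-01,  1.52150462e+00,  2.22387023e-05,
        1.32068906e+00, -6.66209489e-02]), 'qd': array([ 2.44611392e-04,  3.87432207e-04, -1.10576322e-03, -4.68109263e-04,
       -5.09829565e-05, -1.04344697e-03]), 'effort': array([ 1.84928511e-03, -5.32644153e+01, -3.53284299e+01,  7.10431044e-02,
        2.34944851e-02, -7.30603051e-05]), 'eef_pos': array([5.49773402e+02, 2.69921290e-02, 2.04955037e+02]), 'eef_rot': array([-3.14059049e+00, -8.84532622e-05,  1.57082803e+00]), 'wrist_force': array([-0.74446664, -0.10907264, -0.9359565 ]), 'moment': array([ 0.03382661,  0.03478595, -0.03694367]), 'finger_force': 0.0, 'finger_gap': 94.12407521087037}
```

View pics/scene0.png

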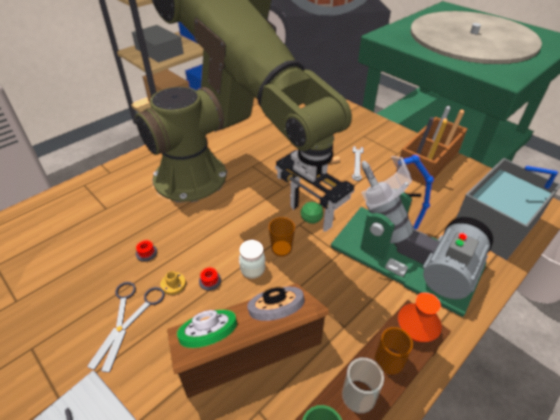

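View pics/side0.png

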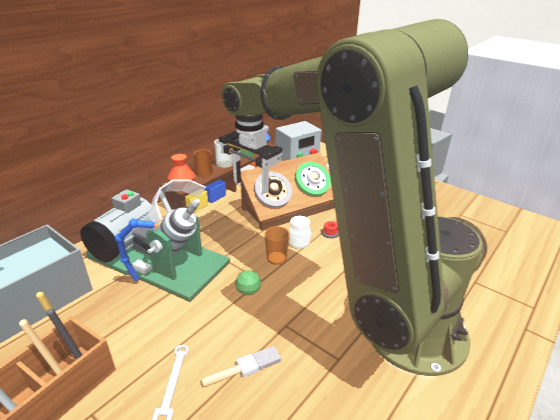

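Scene shows the red nuts at (145,249) and (209,277), brass flange at (173,283), green wheel at (207,325) on the rack, and the spindle at about (372,178). Side shows the spindle tip at (196,205), hose at (130,240), wheel at (313,178), and a nut at (331,228).

```bash
python3 - <<'E'
from h import *
for n in ('scene0','side0'):
    c=load(n); w=pts(c); hsv=cv2.cvtColor(c['frame'],cv2.COLOR_RGB2HSV); h,s,v=cv2.split(hsv)
    M={'red':((h<6)|(h>174))&(s>180)&(v>90),'brass':(h>18)&(h<32)&(s>130)&(v>110),'green':(h>55)&(h<75)&(s>150)&(v>90),'blue':(h>100)&(h<125)&(s>170)&(v>100)}
    for k,m in M.items():
        nn,l,st,ce=cv2.connectedComponentsWithStats(m.astype(np.uint8))
        for i in range(1,nn):
            if st[i,4]<40: continue
            p=w[l==i]; p=p[~np.isnan(p[:,0])]
            if len(p)<20 or abs(np.median(p,0)[1])>700 or not 200<np.median(p,0)[0]<1000: continue
            print(n,k,st[i,4],ce[i].round(),'med',np.median(p,0).round(),'lo',np.percentile(p,3,0).round(),'hi',np.percentile(p,97,0).round())
    def line(uv): print(n,uv,w[uv[1],uv[0]].round(1))
    for uv in ([(372,178),(366,165),(369,172),(380,195),(385,200),(207,322),(275,296)] if n=='scene0' else [(196,205),(193,210),(190,215),(182,222),(178,228),(313,178),(274,187)]): line(uv)
E
python3 - <<'E'
import cv2,numpy as np
a=cv2.imread('pics/scene0.png')[140:300,330:500]; b=cv2.imread('pics/side0.png')[165:295,80:240]
f=lambda i:cv2.resize(i,(400,400))
cv2.imwrite('pics/crop1.png',np.hstack([f(a),f(b)]))
E
```

```text
scene0 red 222 [145. 248.] med [ 205. -286.   30.] lo [ 182. -305.   12.] hi [ 219. -267.   36.]
scene0 red 253 [209. 276.] med [ 404. -215.   31.] lo [ 381. -234.    9.] hi [ 419. -196.   36.]
scene0 brass 109 [437. 139.] med [563. 582. 155.] lo [557. 574.  91.] hi [568. 589. 219.]
scene0 brass 389 [173. 283.] med [ 351. -293.   16.] lo [ 320. -316.    7.] hi [ 370. -264.   41.]
scene0 green 683 [207. 333.] med [ 589. -347.  132.] lo [ 516. -384.   91.] hi [ 610. -270.  143.]
scene0 blue 303 [421. 182.] med [658. 347. 189.] lo [602. 323.  37.] hi [680. 359. 241.]
scene0 blue 130 [544. 174.] med [879. 612. 193.] lo [831. 575. 142.] hi [894. 628. 202.]
scene0 (372, 178) [576.  203.3 225.2]
scene0 (366, 165) [552.2 202.3 254.8]
scene0 (369, 172) [565.  201.6 239.7]
scene0 (380, 195) [638.4 146.9 243.2]
scene0 (385, 200) [650.6 154.1 230.2]
scene0 (207, 322) [ 563.3 -325.3  133.7]
scene0 (275, 296) [ 616.1 -179.8  134.3]
side0 brass 129 [202. 201.] med [826. -46.  23.] lo [822. -69.  -0.] hi [831. -11.  56.]
side0 brass 77 [189. 199.] med [839.   5.  55.] lo [821. -17.  23.] hi [854.  10.  61.]
side0 brass 101 [ 45. 302.] med [556. 592. 199.] lo [554. 586. 182.] hi [559. 597. 217.]
side0 (196, 205) [540.9 206.6 248.2]
side0 (193, 210) [550.8 210.1 230.8]
side0 (190, 215) [566.6 209.2 208.4]
side0 (182, 222) [576.1 229.8 193. ]
side0 (178, 228) [576.1 244.5 182.1]
side0 (313, 178) [ 542.7 -311.2  110. ]
side0 (274, 187) [ 599.1 -167.2  115.2]
```

View pics/crop1.png

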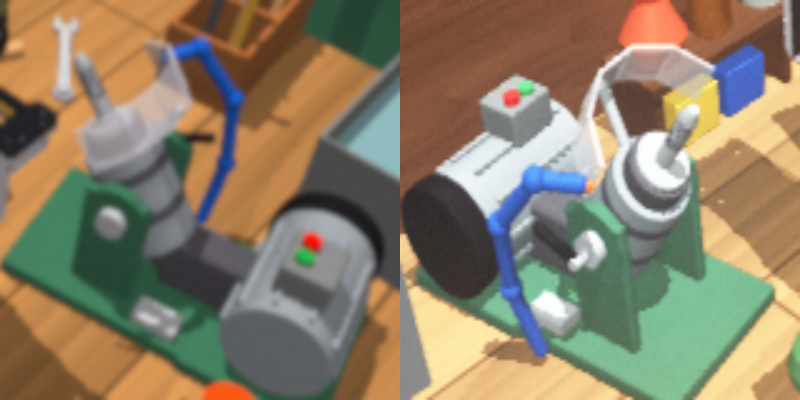

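Request:
servo_tool(
  motion=[
    [[-0.4,-0.584,0,0,0,0,0.3],[-0.4,-0.584,0,0,0,0,0.3],[-0.4,-0.584,0,0,0,0,0.3],[-0.4,-0.584,0,0,0,0,0.3],[-0.4,-0.584,0,0,0,0,0.3],[-0.4,-0.584,0,0,0,0,0.3],[-0.4,-0.584,0,0,0,0,0.3],[-0.4,-0.584,0,0,0,0,0.3],[-0.4,-0.584,0,0,0,0,0.3],[-0.4,-0.584,0,0,0,0,0.3]],
  ],
)

```text
clock: 1.1
eef_pos: [350.4, -291.3, 205.3]
eef_rot: [-3.141, -0.0, 1.571]
wrist_force: [0.3, -0.2, -0.3]
finger_gap: 65.9
finger_force: 0.0
```

Run:
```python
from h import *
c=grab('wrist','w1'); print(np.round(c['cam_to_world'],2).tolist(),c['vfov'])
s=manip.read_state(); print(s['eef_pos'],s['eef_rot'],s['finger_gap'],s['clock'],s['joints'])
T=R.from_euler('xyz',s['eef_rot']).as_matrix(); C=np.array(c['cam_to_world']); print('cam in tool',(T.T@(C[:3,3]-s['eef_pos'])).round(1),(T.T@C[:3,:3]).round(3).tolist())
w=pts(c); hsv=cv2.cvtColor(c['frame'],cv2.COLOR_RGB2HSV); h,sa,v=cv2.split(hsv)
m=(np.hypot(w[...,0]-350,w[...,1]+292)<50)
for lo,hi in ((8,20),(36,46)):
    p=w[m&(w[...,2]>lo)&(w[...,2]<hi)]; print(lo,len(p),p.min(0) if len(p) else '',p.max(0) if len(p) else '',np.median(p,0) if len(p) else '')
    if len(p)>20: print(cv2.minEnclosingCircle(p[:,:2].astype(np.float32)))
m=(np.hypot(w[...,0]-402,w[...,1]+215)<40)&(w[...,2]>31)&(w[...,2]<38); p=w[m]; print(len(p)); print(cv2.minEnclosingCircle(p[:,:2].astype(np.float32)) if len(p) else '')
```

```text
[[1.0, -0.0, -0.0, 349.57], [-0.0, -0.96, -0.28, -209.4], [-0.0, 0.28, -0.96, 385.08], [0.0, 0.0, 0.0, 1.0]] 58.570424660673105
[ 350.64979205 -291.07932633  205.35336966] [-3.14153100e+00 -2.98529474e-04  1.57224528e+00] 65.63621359844441 1.15 [-7.73335495e-01  8.83682817e-02  1.77386845e+00  1.77668957e-04
  1.27960882e+00 -7.74835482e-01]
cam in tool [  81.7   -1.  -179.7] [[-0.002, -0.959, -0.283], [1.0, -0.002, -0.001], [0.001, -0.283, 0.959]]
8 2251 [ 306.20121272 -340.75072481    8.00576214] [ 369.39244389 -255.77875631   19.81429294] [ 339.12639893 -285.19561794   14.33936595]
((342.0244140625, -299.3581237792969), 44.231021881103516)
36 492 [ 321.4173914  -302.67248055   36.00533614] [ 353.84234887 -271.18365389   44.30593983] [ 338.50485354 -285.17348844   41.54769944]
((337.4412536621094, -287.5636291503906), 16.77225685119629)
1529
((395.6293029785156, -212.15435791015625), 23.443012237548828)
```

View pics/w1.png

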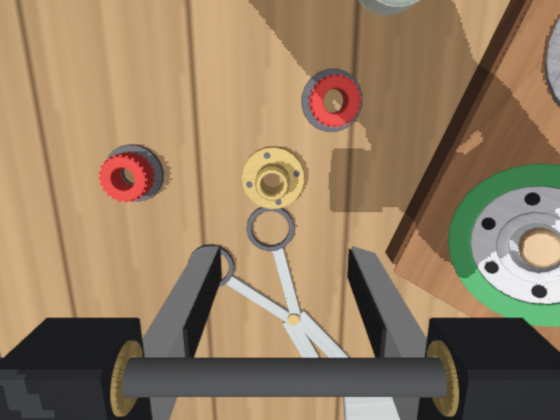

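Wrist view: flange at (273,178), with a shears loop touching close at (270,228); nut at (333,100); wheel partly seen at (530,245).

```bash
cat >> h.py <<'E'
def circ(p):  # algebraic circle fit
    A=np.c_[2*p,np.ones(len(p))]; s=np.linalg.lstsq(A,(p**2).sum(1),rcond=None)[0]; return s[0],s[1],np.sqrt(s[2]+s[0]**2+s[1]**2)
def edge(m,w):
    m=m.astype(np.uint8); cs,_=cv2.findContours(m,cv2.RETR_EXTERNAL,cv2.CHAIN_APPROX_NONE); q=max(cs,key=cv2.contourArea)[:,0]; return w[q[:,1],q[:,0]]
def ray(c,u,v,z):
    f=210/np.tan(np.radians(c['vfov'])/2); T=np.array(c['cam_to_world']); d=np.stack([(u-c['cx'])/f,(v-c['cy'])/f,np.ones_like(u,float)],-1)@T[:3,:3].T
    return T[:3,3]+d*((z-T[2,3])/d[...,2])[...,None]
E
python3 - <<'E'
from h import *
c=load('w1'); w=pts(c); hsv=cv2.cvtColor(c['frame'],cv2.COLOR_RGB2HSV); h,sa,v=cv2.split(hsv)
uu,vv=np.meshgrid(np.arange(560),np.arange(420))
br=(h>18)&(h<32)&(sa>110)&(np.hypot(uu-273,vv-178)<36)&(w[...,2]>10)
cs,_=cv2.findContours(br.astype(np.uint8),0,cv2.CHAIN_APPROX_NONE); q=max(cs,key=cv2.contourArea)[:,0].astype(float)
q=q[q[:,1]<190]
print('disc ell', circ(ray(c,q[:,0],q[:,1],14.)[:,:2]))
p=w[(np.hypot(uu-273,vv-178)<36)&(w[...,2]>39.5)&(w[...,2]<44)]; print('boss top',len(p),p.min(0),p.max(0),p.mean(0))
nd=(np.hypot(uu-333,vv-100)<38)&(w[...,2]>31)&(w[...,2]<37)
cs,_=cv2.findContours(nd.astype(np.uint8),0,cv2.CHAIN_APPROX_NONE); q=max(cs,key=cv2.contourArea)[:,0].astype(float)
print('nut top',circ(ray(c,q[:,0],q[:,1],34.)[:,:2]), w[nd].mean(0))
# wheel: plane of green+grey disc using scene + wrist
for n,roi in (('w1',(530,245,90)),('scene0',(207,328,34))):
    c=load(n); w=pts(c); h,sa,v=cv2.split(cv2.cvtColor(c['frame'],cv2.COLOR_RGB2HSV))
    g=(h>50)&(h<80)&(sa>130)&(v>70)&(np.hypot(uu-roi[0],vv-roi[1])<roi[2])
    p=w[g]; p=p[~np.isnan(p[:,0])]
    for _ in range(4):
        m=p.mean(0); nrm=np.linalg.svd(p-m)[2][2] if len(p)<8000 else np.linalg.eigh(np.cov((p-m).T))[1][:,0]
        d=(p-m)@nrm; p=p[abs(d)<max(3,1*d.std())]
    nrm*=np.sign(nrm[2]); X=np.cross([0,1,0],nrm); X/=np.linalg.norm(X); Y=np.cross(nrm,X)
    e=p-m; xy=np.c_[e@X,e@Y]
    # outer edge: circle through hull
    hl=cv2.convexHull(xy.astype(np.float32))[:,0]; cc=circ(hl.astype(float))
    print(n,len(p),'n',nrm.round(3),'tilt',np.degrees(np.arccos(nrm[2])),'yaw',np.degrees(np.arctan2(-nrm[1],-nrm[0])),'centre',(m+X*cc[0]+Y*cc[1]).round(1),cc[2])
E
```

```text
disc ell (np.float64(340.8532280479282), np.float64(-291.03931027935977), np.float64(21.46281345639957))
boss top 348 [ 322.65071273 -302.42895586   39.50808124] [ 352.86379948 -271.54930211   43.93540439] [ 338.06674633 -286.097662     41.95469338]
nut top (np.float64(395.4501929229953), np.float64(-212.0451036102273), np.float64(21.977860364053296)) [ 395.46361107 -211.70907504   34.17554505]
w1 3324 n [-0.535  0.207  0.819] tilt 34.99876835403067 yaw -21.164047011591602 centre [ 542.4 -318.3  103. ] 56.301679577159625
scene0 352 n [-0.492  0.185  0.851] tilt 31.68706359730241 yaw -20.642689570220377 centre [ 554.  -323.6  109.6] 62.73826684835509
```

Request:
servo_tool(
  motion=[
    [[-0.024,0.0116,-0.1,0,0,0,0.3],[-0.024,0.0116,-0.2,0,0,0,0.3],[-0.024,0.0116,-0.29,0,0,0,0.3],[-0.024,0.0116,-0.35,0,0,0,0.3],[-0.024,0.0116,-0.376,0,0,0,0.3],[-0.024,0.0116,-0.376,0,0,0,0.3],[-0.024,0.0116,-0.376,0,0,0,1],[-0.024,0.0116,-0.376,0,0,0,1],[-0.024,0.0116,-0.376,0,0,0,1],[-0.024,0.0116,-0.376,0,0,0,1]],
  ],
  newtons=40,
)

```text
clock: 2.15
eef_pos: [338.3, -286.4, 18.1]
eef_rot: [3.141, 0.001, 1.571]
wrist_force: [-0.3, -0.3, 0.2]
finger_gap: 37.5
finger_force: 0.0
```

Request:
servo_tool(
  motion=[
    [[0,0,0,0,0,0,1],[0,0,0,0,0,0,1],[0,0,0,0,0,0,1],[0,0,0.02,0,0,0,1],[0,0,0.06,0,0,0,1],[0,0,0.15,0,0,0,1],[0,0,0.25,0,0,0,1],[0,0,0.35,0,0,0,1],[0,0,0.45,0,0,0,1],[0,0,0.5,0,0,0,1]],
  ],
)

```text
clock: 3.15
eef_pos: [338.1, -286.4, 272.2]
eef_rot: [3.138, 0.004, 1.571]
wrist_force: [0.2, 0.5, -3.5]
finger_gap: 33.5
finger_force: 40.0
```

```bash
cat >> h.py <<'E'
def axisfit(P,p0,d0,r=10.,rmax=16,s0=15,s1=63):
    # P points; line p0 (tip-side), d0 unit up axis; fits cylinder radius r
    from scipy.optimize import least_squares
    b=np.array(p0,float); d=np.array(d0,float)/np.linalg.norm(d0)
    for it in range(5):
        e=P-b; s=e@d; rad=np.linalg.norm(e-s[:,None]*d,axis=1)
        k=(s>s0)&(s<s1)&(rad<rmax); Q=P[k]
        def f(x):
            dd=np.array([x[2],x[3],1.]); dd/=np.linalg.norm(dd); o=np.array([x[0],x[1],b[2]]); e=Q-o
            return np.linalg.norm(np.cross(e,dd),axis=1)-r
        x=least_squares(f,[b[0],b[1],d[0]/d[2],d[1]/d[2]],loss='soft_l1').x
        b=np.array([x[0],x[1],b[2]]); d=np.array([x[2],x[3],1.]); d/=np.linalg.norm(d); rmax=max(13,rmax-1)
    return b,d,len(Q),np.abs(f(x)).mean()
E
python3 - <<'E'
from h import *
A=[]
for n in ('scene0','side0'):
    c=load(n); P=pts(c).reshape(-1,3); P=P[~np.isnan(P[:,0])]; P=P[np.linalg.norm(P-[570,205,220],axis=1)<150]
    A.append(P)
    Q=P[np.linalg.norm(P-[557,205,237],axis=1)<40]
    print(n,len(P),len(Q), Q[np.argsort(-Q[:,2])[:8]].round(0).tolist())
for P in A+[np.vstack(A)]:
    t=np.radians(36); d=np.array([-np.sin(t),0.05,np.cos(t)]); b=np.array([548,204,252])-75*d
    b,d,k,r=axisfit(P,b,d); print(b.round(1),d.round(3),k,r,'tilt',np.degrees(np.arccos(d[2])),'yaw',np.degrees(np.arctan2(-d[1],-d[0])), 'z250:',(b+d*(250-b[2])/d[2]).round(1))
E
```

```text
scene0 2781 190 [[547.0, 202.0, 265.0], [554.0, 198.0, 265.0], [548.0, 202.0, 263.0], [549.0, 197.0, 262.0], [546.0, 200.0, 262.0], [543.0, 204.0, 262.0], [541.0, 202.0, 262.0], [549.0, 205.0, 261.0]]
side0 2846 158 [[543.0, 203.0, 263.0], [545.0, 204.0, 263.0], [540.0, 205.0, 262.0], [544.0, 208.0, 262.0], [543.0, 207.0, 262.0], [548.0, 205.0, 262.0], [543.0, 200.0, 261.0], [540.0, 209.0, 261.0]]
[591.  213.  191.3] [-0.578 -0.106  0.809] 130 1.0009999193948658 tilt 35.98529064008195 yaw 10.34834003391364 z250: [549.1 205.3 250. ]
[590.9 212.5 191.3] [-0.572 -0.115  0.812] 94 0.8199175572918812 tilt 35.66963272231425 yaw 11.350925927399043 z250: [549.6 204.2 250. ]
[591.1 212.8 191.3] [-0.578 -0.111  0.808] 225 0.9814430716849817 tilt 36.052092558096625 yaw 10.91095132845829 z250: [549.1 204.7 250. ]
```

Request:
servo_tool(
  motion=[
    [[0.316,0.9616,0.1146,0,0,0,1],[0.316,0.9616,0.1146,0.0378,-0.1964,0,1],[0.316,0.9616,0.1146,0.0378,-0.1964,0,1],[0.316,0.9616,0.1146,0.0378,-0.1964,0,1],[0.316,0.9616,0.1146,0.0378,-0.1964,0,1],[0.316,0.9616,0.1146,0.0378,-0.1964,0,1],[0.316,0.9616,0.1146,0.0378,-0.1964,0,1],[0.316,0.9616,0.1146,0.0378,-0.1964,0,1],[0.316,0.9616,0.1146,0.0378,-0.1964,0,1],[0.316,0.9616,0.1146,0.0378,-0.1964,0,1]],
  ],
)

```text
clock: 4.15
eef_pos: [489.0, 176.8, 323.1]
eef_rot: [2.521, -0.111, 1.607]
wrist_force: [0.7, -1.6, -2.5]
finger_gap: 33.0
finger_force: 40.0
```

Request:
servo_tool(
  motion=[
    [[0,0,0,0,0,0,1],[0,0,0,0,0,0,1],[0,0,0,0,0,0,1],[0,0,0,0,0,0,1]],
  ],
)

```text
clock: 4.55
eef_pos: [489.3, 173.1, 322.5]
eef_rot: [2.522, -0.111, 1.604]
wrist_force: [-0.0, 0.2, -2.6]
finger_gap: 33.3
finger_force: 40.0
```

```bash
cat >> h.py <<'E'
def tool():
    s=manip.read_state(); return np.array(s['eef_pos']),R.from_euler('xyz',s['eef_rot']).as_matrix(),s
E
python3 - <<'E'
from h import *
c=grab('wrist','w2'); p,T,s=tool(); print(p,T.round(3).tolist(),s['joints'].round(2),s['clock'],s['wrist_force'])
P=pts(c).reshape(-1,3); P=P[~np.isnan(P[:,0])]
d=np.array([-.576,-.11,.81]); b=np.array([549.1,204.7,250])-60*d
print(axisfit(P,b,d,s0=5,s1=60), axisfit(P,b,d,s0=5,s1=60)[0:1])
b,d,_,_=axisfit(P,b,d,s0=5,s1=60); print('z250',b+d*(250-b[2])/d[2],'tilt',np.degrees(np.arccos(d[2])),np.degrees(np.arctan2(d[1],d[0])))
e=P-p; q=e@T # tool frame
for a,bb in ((-2,6),(10,20)): 
    k=(abs(q[:,2]-(a+bb)/2)<(bb-a)/2)&(np.hypot(q[:,0],q[:,1])<45); print(a,k.sum(),q[k].min(0).round(1),q[k].max(0).round(1))
E
```

```text
[489.42324759 173.13985744 322.533212  ] [[-0.033, 0.816, 0.578], [0.993, -0.037, 0.11], [0.111, 0.577, -0.809]] [ 0.31 -0.19  1.88 -0.09  0.82  0.35] 4.6 [ 0.2558371   0.65369141 -2.49741318]
(array([583.95334958, 210.36156843, 201.4       ]), array([-0.57747325, -0.10549587,  0.80956486]), 247, np.float64(0.12981470120284794)) (array([583.95334958, 210.36156843, 201.4       ]),)
z250 [549.28633108 204.02841394 250.        ] tilt 35.946561040056444 -169.64706878642923
-2 4127 [-31.6 -32.3  -2. ] [30.6 30.9  6. ]
10 328 [-13.4 -29.2  10. ] [30.5 26.8 16.2]
```

View pics/w2.png

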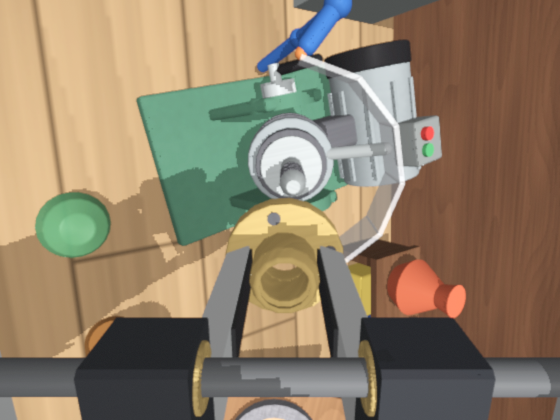

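Wrist view shows the flange held at (285,270), spindle tip at (291,180) ahead, hose end (300,50), shield to the right. Axis fit is excellent (0.13 mm residual).

```bash
cat >> h.py <<'E'
def held(c,p,T,rad,zlo,zhi,rin):
    # disc top face of held part in tool frame: plane normal, centre by rim circle
    w=pts(c); q=(w-p)@T; m=(q[...,2]>zlo)&(q[...,2]<zhi)&(np.hypot(q[...,0],q[...,1])<rad+6)&(np.hypot(q[...,0],q[...,1])>rin)
    h,s,v=cv2.split(cv2.cvtColor(c['frame'],cv2.COLOR_RGB2HSV))
    pl=q[m&(s>60)&(q[...,0]>-10)]; mm=np.median(pl,0)
    for _ in range(4):
        mm=pl.mean(0); n=np.linalg.eigh(np.cov((pl-mm).T))[1][:,0]; pl=pl[abs((pl-mm)@n)<1.0]
    n*=-np.sign(n[2])
    hl=cv2.convexHull(pl[:,:2].astype(np.float32))[:,0].astype(float); hl=hl[(np.hypot(*hl.T)>rad-4)]
    return mm,n,len(pl),circ(hl),hl
E
python3 - <<'E'
from h import *
c=load('w2'); p,T,s=tool()
m,n,k,cc,hl=held(c,p,T,32,-3,8,19); print('plane',m,n,k,'circle',cc,len(hl)); print(np.abs(np.hypot(hl[:,0]-cc[0],hl[:,1]-cc[1])-cc[2]).mean())
z0=(m[2]-(n[0]*(-m[0])+n[1]*(-m[1]))/n[2]) if 0 else m[2]+(n[0]*m[0]+n[1]*m[1])/n[2]
print('disc top z on axis (tool)',z0)
b=np.array([549.286,204.028,250.]);d=np.array([-.5775,-.1055,.8096]); print('-tool z vs d',T[:,2],(T.T@d).round(4))
tip=b+d*(130+163*d[2]-250)/d[2]; print('tip',tip,'seat',tip-80*d)
E
```

```text
plane [17.92170868 -0.73211503  3.16763542] [ 0.01872255  0.00236439 -0.99982192] 2198 circle (np.float64(-0.6729351697442235), np.float64(-0.5616545453123933), np.float64(31.10495140669435)) 27
0.15605235727868574
disc top z on axis (tool) 2.8337668958176194
-tool z vs d [ 0.57765097  0.10986954 -0.808856  ] [ 4.4e-03  4.0e-04 -1.0e+00]
tip [540.75132609 202.46885178 261.9648    ] seat [586.95132609 210.90885178 197.1968    ]
```

Request:
servo_tool(
  motion=[
    [[0.0092,0.0428,0.0122,0,0,0,1],[0.0398,0.0484,-0.0307,0,0,0,1],[0.0704,0.054,-0.0736,0,0,0,1],[0.0704,0.054,-0.0736,0,0,0,1],[0.076,0.055,-0.082,0,0,0,1],[0.082,0.056,-0.09,0,0,0,1],[0.088,0.0572,-0.098,0,0,0,1],[0.0935,0.0582,-0.106,0,0,0,1],[0.0935,0.0582,-0.106,0,0,0,1]],
  ],
)

```text
clock: 5.5
eef_pos: [536.2, 203.5, 268.9]
eef_rot: [2.522, -0.111, 1.606]
wrist_force: [0.2, -0.3, -2.7]
finger_gap: 33.4
finger_force: 40.0
```

Run:
```python
from h import *
c=grab('wrist','w3'); p,T,s=tool(); print(p,s['wrist_force'],s['finger_gap'],s['clock'])
d=np.array([-.5775,-.1055,.8096]);seat=np.array([586.95,210.91,197.2]); e=p+T@[-.7,-.6,16.8]-seat
print('underside height',e@d,'lateral (tool)',(T.T@(e-(e@d)*d)).round(2))
print(held(c,p,T,32,-3,8,19)[:4])
```

```text
[536.20428495 203.60511004 269.18604292] [-0.00276327 -0.0303279  -2.22348108] 33.10105416105394 5.55
underside height 71.55210996836352 lateral (tool) [ 1.44 -0.19  0.01]
(array([17.86828067, -0.79107546,  3.44332349]), array([ 1.52126766e-02,  9.46926701e-04, -9.99883832e-01]), 2184, (np.float64(-0.6034603723710621), np.float64(-0.6290830320039049), np.float64(30.92629839886385)))
```

Request:
servo_tool(
  motion=[
    [[0,-0.0026,-0.0002,0,0,0,1],[0.0085,-0.0011,-0.0119,0,0,0,1],[0.017,0.0005,-0.0238,0,0,0,1],[0.0255,0.002,-0.0357,0,0,0,1],[0.034,0.0036,-0.0477,0,0,0,1],[0.0425,0.0052,-0.0596,0,0,0,1],[0.051,0.0067,-0.0715,0,0,0,1],[0.0595,0.0083,-0.0834,0,0,0,1],[0.068,0.0098,-0.0953,0,0,0,1],[0.0756,0.0112,-0.106,0,0,0,1]],
  ],
)

```text
clock: 6.55
eef_pos: [574.4, 209.3, 215.7]
eef_rot: [2.522, -0.111, 1.606]
wrist_force: [-1.2, 0.4, -2.0]
finger_gap: 33.1
finger_force: 40.0
```

Run:
```python
from h import *
p,T,s=tool(); print(p,s['wrist_force'],s['moment'],s['finger_gap'],s['clock'])
d=np.array([-.5775,-.1055,.8096]);seat=np.array([586.95,210.91,197.2]); e=p+T@[-.7,-.6,16.8]-seat
print('underside height',e@d,'lateral (tool)',(T.T@(e-(e@d)*d)).round(2),'F along d',s['wrist_force']@d)
```

```text
[574.35332093 209.26742764 215.74184706] [-1.19807669  0.38544693 -1.97931119] [-0.10173486  0.53142601  0.0074213 ] 33.14677090752567 6.55
underside height 5.65512578521517 lateral (tool) [ 0.14 -0.12  0.  ] F along d -0.9512257051638465
```

Request:
servo_tool(
  motion=[
    [[0.0015,0.0003,-0.0021,0,0,0,1],[0.003,0.0006,-0.0042,0,0,0,1],[0.0045,0.0008,-0.0063,0,0,0,1],[0.0055,0.001,-0.0077,0,0,0,1],[0.0063,0.0012,-0.0088,0,0,0,1],[0.0069,0.0013,-0.0097,0,0,0,1],[0.0069,0.0013,-0.0097,0,0,0,1]],
  ],
)

```text
clock: 7.25
eef_pos: [577.3, 209.9, 211.9]
eef_rot: [2.522, -0.111, 1.607]
wrist_force: [-6.0, -0.6, 2.0]
finger_gap: 33.1
finger_force: 40.0
```

```bash
cat >> h.py <<'E'
D=np.array([-.5775,-.1055,.8096]);SEAT=np.array([586.95,210.91,197.2])
def where(off):
    p,T,s=tool(); e=p+T@off-SEAT
    print(p.round(2),'F',s['wrist_force'].round(1),'gap',s['finger_gap'].round(1),'t',s['clock'],'h',(e@D).round(2),'lat',(T.T@(e-(e@D)*D)).round(2),'Fd',(s['wrist_force']@D).round(2))
E
python3 -c "
from h import *
where([-.7,-.6,16.8])"
```

```text
Traceback (most recent call last):
  File "h.py", line 48, in where
    print(p.round(2),'F',s['wrist_force'].round(1),'gap',s['finger_gap'].round(1),'t',s['clock'],'h',(e@D).round(2),'lat',(T.T@(e-(e@D)*D)).round(2),'Fd',(s['wrist_force']@D).round(2))
                                                         ^^^^^^^^^^^^^^^^^^^^^
AttributeError: 'float' object has no attribute 'round'
```

Request:
servo_tool(
  motion=[
    [[0.0006,0.0001,-0.0008,0,0,0,1],[0.0012,0.0002,-0.0016,0,0,0,1],[0.0012,0.0002,-0.0016,0,0,0,1]],
  ],
)

```text
clock: 7.55
eef_pos: [577.4, 209.9, 211.8]
eef_rot: [2.522, -0.111, 1.606]
wrist_force: [-22.9, -5.8, 13.3]
finger_gap: 33.2
finger_force: 40.0
```

```bash
sed -i "s/s\['finger_gap'\].round(1)/round(float(s['finger_gap']),1)/" h.py
python3 -c "
from h import *
where([-.7,-.6,16.8])"
```

```text
[577.4  209.93 211.76] F [-22.9  -5.8  13.3] gap 33.2 t 7.55 h 0.6 lat [0.28 0.04 0.  ] Fd 24.55
```

Request:
servo_tool(
  motion=[
    [[-0.0015,-0.0003,0.0021,0,0,0,1],[-0.0015,-0.0003,0.0021,0,0,0,0.4],[-0.0015,-0.0003,0.0021,0,0,0,0.4],[-0.0015,-0.0003,0.0021,0,0,0,0.4],[-0.0115,-0.0021,0.0162,0,0,0,0.3],[-0.035,-0.0064,0.049,0,0,0,0.2],[-0.08,-0.0146,0.1121,0,0,0,0.2],[-0.1386,-0.0253,0.1943,0,0,0,0.2],[-0.1386,-0.0253,0.1943,0,0,0,0.2]],
  ],
)

```text
clock: 8.45
eef_pos: [507.9, 197.5, 314.7]
eef_rot: [2.513, -0.114, 1.608]
wrist_force: [0.6, 0.3, -1.4]
finger_gap: 75.3
finger_force: 0.0
```

Run:
```python
from h import *
c=grab('wrist','w4'); where([0,0,0])
p,T,s=tool(); P=pts(c).reshape(-1,3); P=P[~np.isnan(P[:,0])]
b=SEAT; print(axisfit(P,b,D,s0=46,s1=64))
e=P-SEAT; h=e@D; r=np.linalg.norm(e-h[:,None]*D,axis=1)
for lo,hi in ((22,30),(12.5,16)): k=(r>lo)&(r<hi)&(h>-20)&(h<60); print(lo,hi,k.sum(),np.percentile(h[k],[5,25,50,75,90,97]).round(1))
```

```text
[508.33 197.52 311.74] F [ 1.1  0.2 -0.4] gap 74.8 t 8.5 h 139.54 lat [1.43 2.46 0.04] Fd -0.96
(array([586.85807649, 211.39768427, 197.2       ]), array([-0.57660092, -0.11382251,  0.8090586 ]), 165, np.float64(0.16461670451348345))
22 30 1546 [13.3 14.  14.6 15.1 15.5 15.9]
12.5 16 527 [17.1 34.4 39.5 41.8 42.6 43.2]
```

Request:
servo_tool(
  motion=[
    [[-0.038,-0.992,-0.232,-0.0834,0.0132,-0.0578,0.2],[-0.038,-0.992,-0.232,-0.0834,0.0132,-0.0578,0.1],[-0.038,-0.992,-0.232,-0.0834,0.0132,-0.0578,0.1],[-0.038,-0.992,-0.232,-0.0834,0.0132,-0.0578,0.1],[-0.038,-0.992,-0.232,-0.0834,0.0132,-0.0578,0.1],[-0.038,-0.992,-0.232,-0.0834,0.0132,-0.0578,0.1],[-0.038,-0.992,-0.232,-0.0834,0.0132,-0.0578,0.1],[-0.038,-0.992,-0.232,-0.0834,0.0132,-0.0578,0.1],[-0.038,-0.992,-0.232,-0.0834,0.0132,-0.0578,0.1],[-0.038,-0.992,-0.232,-0.0834,0.0132,-0.0578,0.1]],
  ],
)

```text
clock: 9.5
eef_pos: [489.3, -291.5, 192.7]
eef_rot: [2.549, 0.152, 1.423]
wrist_force: [1.3, 0.4, -0.0]
finger_gap: 84.7
finger_force: 0.0
```

Request:
servo_tool(
  motion=[
    [[0,0,0,0,0,0,0.1],[0,0,0,0,0,0,0.1],[0,0,0,0,0,0,0.1]],
  ],
)

```text
clock: 9.8
eef_pos: [490.2, -288.3, 193.6]
eef_rot: [2.549, 0.152, 1.425]
wrist_force: [0.2, -1.2, -0.3]
finger_gap: 84.5
finger_force: 0.0
```

Run:
```python
from h import *
c=grab('wrist','w5'); p,T,s=tool(); print(p,T.round(3).tolist(),s['finger_gap'],s['clock'],s['joints'].round(2))
w=pts(c); h,sa,v=cv2.split(cv2.cvtColor(c['frame'],cv2.COLOR_RGB2HSV))
g=(h>50)&(h<80)&(sa>130)&(v>70)&(w[...,1]<-230)&(w[...,0]>450)
P=w[g]; P=P[~np.isnan(P[:,0])]
for _ in range(6):
    m=P.mean(0); n=np.linalg.eigh(np.cov((P-m).T))[1][:,0]; d=(P-m)@n; P=P[abs(d)<max(1.0,1.5*d.std())]
n*=np.sign(n[2]); X=np.cross([0,1,0],n); X/=np.linalg.norm(X); Y=np.cross(n,X)
hl=cv2.convexHull(np.c_[(P-m)@X,(P-m)@Y].astype(np.float32))[:,0].astype(float); cc=circ(hl); hl2=hl[abs(np.hypot(hl[:,0]-cc[0],hl[:,1]-cc[1])-cc[2])<1]; cc=circ(hl2)
C=m+X*cc[0]+Y*cc[1]; print(len(P),'n',n,'C',C,cc,len(hl),len(hl2))
Q=w.reshape(-1,3); Q=Q[~np.isnan(Q[:,0])]; e=Q-C; hh=e@n; xy=np.c_[e@X,e@Y]; k=(hh>16)&(hh<20)&(np.hypot(*xy.T)<35); H=xy[k]
print('hub',k.sum(),H.min(0),H.max(0),np.median(hh[k])); 
hb=cv2.convexHull(H.astype(np.float32))[:,0].astype(float); ch=circ(hb); print('hubcirc',ch); Ch=C+X*ch[0]+Y*ch[1]; print('hub centre at disc front',Ch)
print('tool z vs -n', T.T@n, 'tcp rel', T.T@(Ch-p))
```

```text
[ 490.397484   -288.05377354  193.99744589] [[0.143, 0.833, 0.535], [0.978, -0.036, -0.205], [-0.151, 0.552, -0.82]] 84.05648429736164 9.85 [-0.68  0.07  1.95  0.33  0.57 -0.81]
1164 n [-0.53398386  0.21742397  0.81706062] C [ 548.07610481 -309.82201507  105.14044714] (np.float64(2.1511182045537045), np.float64(-32.62805972334698), np.float64(53.190581862458295)) 31 11
hub 1666 [-23.70378517 -34.97661862] [28.50194533 14.60813931] 17.464862356172695
hubcirc (np.float64(2.303900131517739), np.float64(-10.635914925006617), np.float64(25.803687246480536))
hub centre at disc front [ 548.7395634  -320.20348976  108.3366086 ]
tool z vs -n [ 0.01255364 -0.00148352 -0.9999201 ] tcp rel [-10.12860239   2.45955375 108.01177499]
```

View pics/w5.png

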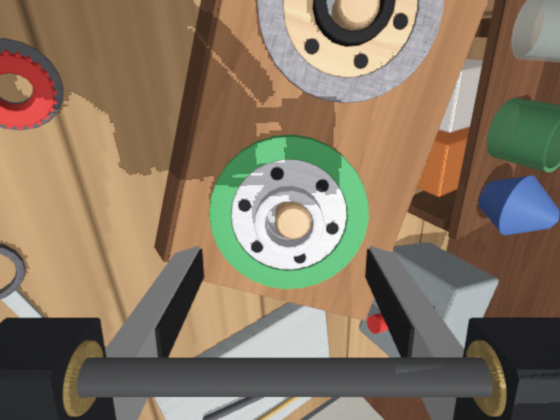

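Wrist view: the green wheel fully visible, centre about (289,213), hub at (292,218); nothing in the fingers' way.

Run:
```python
from h import *
c=load('w5'); p,T,s=tool(); w=pts(c); h,sa,v=cv2.split(cv2.cvtColor(c['frame'],cv2.COLOR_RGB2HSV))
uu,vv=np.meshgrid(np.arange(560),np.arange(420)); r=np.hypot(uu-289,vv-213)
g=(h>50)&(h<90)&(sa>100)&(r<90)
q=(w-p)@T
P=q[g]; P=P[~np.isnan(P[:,0])]; print(g.sum(),h[r<90][:0])
md=np.median(P[:,2]); P=P[abs(P[:,2]-md)<4]
for _ in range(6):
    m=P.mean(0); n=np.linalg.eigh(np.cov((P-m).T))[1][:,0]; d=(P-m)@n; P=P[abs(d)<max(1.0,2*d.std())]
n*=-np.sign(n[2])
hl=cv2.convexHull(P[:,:2].astype(np.float32))[:,0].astype(float); cc=circ(hl); res=np.hypot(hl[:,0]-cc[0],hl[:,1]-cc[1])-cc[2]
print(len(P),'n tool',n,'world',T@n,'m',m,'rim',cc,res.round(1))
z=m[2]
k=(abs(q[...,2]-(z-18))<1.5)&(r<50); H=q[k]; hb=cv2.convexHull(H[:,:2].astype(np.float32))[:,0].astype(float); print('hub',k.sum(),circ(hb),np.median(H[:,2]))
```

```text
8655 []
7381 n tool [ 2.27136160e-03 -2.92561809e-04 -9.99997378e-01] world [-0.53450328  0.20733989  0.81933901] m [ -6.88956063   2.21661265 108.47687125] rim (np.float64(-10.941344280936175), np.float64(2.2465383606358955), np.float64(63.87463847858157)) [ 0.3  0.4  0.4  0.5  0.4  0.3  0.5  0.1  0.  -0.  -0.4 -0.  -0.2 -0.3
 -0.3 -0.4 -0.4 -0.4 -0.3 -0.5 -0.4 -0.3  0.  -0.1 -0.  -0.3  0.2  0.
  0.  -0.1  0.3  0.2  0.3  0.   0.2  0.4  0.5  0.1  0.1  0.3  0.3  0.4
  0.1 -0.   0.  -0.1  0.  -0.2 -0.1 -0.3 -0.2 -0.1 -0.4 -0.5 -0.4  0.1
 -0.1 -0.3 -0.2 -0.2 -0.3  0.1  0.2  0.2  0.2  0.2  0.3]
hub 1801 (np.float64(-11.130967954903975), np.float64(2.5722143020194608), np.float64(26.49089224065648)) 90.59256141017235
```

Request:
servo_tool(
  motion=[
    [[0.0016,-0.0211,0.0063,0,0,0,0.1],[0.03,-0.032,-0.0373,0,0,0,0.1],[0.06,-0.0435,-0.0831,0,0,0,0.1],[0.09,-0.055,-0.129,0,0,0,0.1],[0.105,-0.0607,-0.152,0,0,0,0.1],[0.1156,-0.0648,-0.1683,0,0,0,0.1],[0.1156,-0.0648,-0.1683,0,0,0,0.1],[0.1156,-0.0648,-0.1683,0,0,0,0.1]],
  ],
)

```text
clock: 10.65
eef_pos: [548.1, -321.5, 110.6]
eef_rot: [2.548, 0.153, 1.425]
wrist_force: [-0.2, 0.5, -0.1]
finger_gap: 84.5
finger_force: 0.0
```

Run:
```python
from h import *
p,T,s=tool(); print(p,T.round(3).tolist(),s['wrist_force'])
W=np.array([490.397,-288.054,193.997])+R.from_matrix([[0.143,0.833,0.535],[0.978,-0.036,-0.205],[-0.151,0.552,-0.82]]).as_matrix()@[-10.8,2.6,108.5]
print('disc front centre in tool',T.T@(W-p),W)
```

```text
[ 548.08141125 -321.54265189  110.63562705] [[0.144, 0.832, 0.535], [0.978, -0.037, -0.206], [-0.152, 0.553, -0.819]] [-0.20614282  0.46076229 -0.09715567]
disc front centre in tool [ 1.11193679 -0.62592705  2.45163338] [ 549.03205735 -320.93768768  108.11194231]
```

Request:
servo_tool(
  motion=[
    [[-0.0007,0.0022,-0.001,0,0,0,0.1],[-0.0007,0.0022,-0.001,0,0,0,1],[-0.0007,0.0022,-0.001,0,0,0,1],[-0.0007,0.0022,-0.001,0,0,0,1],[-0.0007,0.0022,-0.001,0,0,0,1],[-0.0007,0.0022,-0.001,0,0,0,1],[-0.0007,0.0022,-0.001,0,0,0,1],[-0.0007,0.0022,-0.001,0,0,0,1]],
  ],
  newtons=60,
)

```text
clock: 11.45
eef_pos: [548.2, -320.7, 110.1]
eef_rot: [2.547, 0.153, 1.424]
wrist_force: [5.0, 0.4, 0.1]
finger_gap: 52.9
finger_force: 60.0
```

Request:
servo_tool(
  motion=[
    [[-0.0053,0.002,0.0082,0,0,0,1],[-0.0107,0.0041,0.0164,0,0,0,1],[-0.0214,0.0083,0.0328,0,0,0,1],[-0.0321,0.0124,0.0491,0,0,0,1],[-0.0428,0.0166,0.0655,0,0,0,1],[-0.0642,0.0248,0.0983,0,0,0,1],[-0.0856,0.0331,0.131,0,0,0,1],[-0.107,0.0414,0.1638,0,0,0,1],[-0.107,0.0414,0.1838,0,0,0,1]],
  ],
)

```text
clock: 12.35
eef_pos: [493.0, -299.3, 201.8]
eef_rot: [2.55, 0.152, 1.424]
wrist_force: [1.2, 0.6, -5.2]
finger_gap: 52.8
finger_force: 60.0
```

Run:
```python
from h import *
p,T,s=tool(); print(p,T.round(4).tolist(),s['wrist_force'],s['finger_gap'],s['joints'])
D2=np.array([-.577,-.1085,.8094]); z1=T[:,2]; z2=-D2/np.linalg.norm(D2)
a=np.cross(z1,z2); ang=np.arcsin(np.linalg.norm(a)); rv=a/np.linalg.norm(a)*ang; print('turn/pi',rv/np.pi)
tip=SEAT+80*D2; tgt=tip+100*D2; print('shift',(tgt-p)/500, tgt)
```

```text
[ 492.96206574 -299.33063607  201.79347066] [[0.1442, 0.8333, 0.5337], [0.9779, -0.0375, -0.2056], [-0.1513, 0.5516, -0.8203]] [ 1.18585028  0.6161254  -5.23948579] 52.77876537265335 [-0.69633407  0.075691    1.91656869  0.33680791  0.59248397 -0.82313746]
turn/pi [ 0.0827119  -0.01338545  0.05716882]
shift [-0.01974413  0.98142127  0.28219706] [483.09  191.38  342.892]
```

Request:
servo_tool(
  motion=[
    [[-0.0197,0.9814,0.2822,0,0,0,1],[-0.0197,0.9814,0.2822,0,0,0,1],[-0.0197,0.9814,0.2822,0.0827,-0.0134,0.0572,1],[-0.0197,0.9814,0.2822,0.0827,-0.0134,0.0572,1],[-0.0197,0.9814,0.2822,0.0827,-0.0134,0.0572,1],[-0.0197,0.9814,0.2822,0.0827,-0.0134,0.0572,1],[-0.0197,0.9814,0.2822,0.0827,-0.0134,0.0572,1],[-0.0197,0.9814,0.2822,0.0827,-0.0134,0.0572,1],[-0.0197,0.9814,0.2822,0.0827,-0.0134,0.0572,1],[-0.0197,0.9814,0.2822,0.0827,-0.0134,0.0572,1]],
  ],
)

```text
clock: 13.35
eef_pos: [483.8, 182.7, 339.8]
eef_rot: [2.521, -0.109, 1.604]
wrist_force: [2.2, -0.3, -5.7]
finger_gap: 53.3
finger_force: 60.0
```

Request:
servo_tool(
  motion=[
    [[0,0,0,0,0,0,1],[0,0,0,0,0,0,1],[0,0,0,0,0,0,1],[0,0,0,0,0,0,1]],
  ],
)

```text
clock: 13.75
eef_pos: [484.6, 179.3, 338.9]
eef_rot: [2.522, -0.109, 1.602]
wrist_force: [0.8, -0.6, -5.9]
finger_gap: 52.9
finger_force: 60.0
```

Run:
```python
from h import *
c=grab('wrist','w6'); p,T,s=tool(); where([0,0,0]); print(T.round(4).tolist(),s['joints'].round(2))
w=pts(c); q=(w-p)@T; h,sa,v=cv2.split(cv2.cvtColor(c['frame'],cv2.COLOR_RGB2HSV))
g=(h>50)&(h<90)&(sa>100)&(abs(q[...,2])<8)&(np.hypot(q[...,0],q[...,1])<75)&(np.hypot(q[...,0],q[...,1])>40)
P=q[g]; print(len(P),np.percentile(P[:,2],[5,50,95]))
for _ in range(6):
    m=P.mean(0); n=np.linalg.eigh(np.cov((P-m).T))[1][:,0]; d=(P-m)@n; P=P[abs(d)<max(1.0,2*d.std())]
n*=-np.sign(n[2]); hl=cv2.convexHull(P[:,:2].astype(np.float32))[:,0].astype(float); k=np.hypot(*hl.T)>58; cc=circ(hl[k])
print('n',n,'m',m,'rim',cc,k.sum(), 'z at axis',m[2]+(n[0]*(m[0]-cc[0])+n[1]*(m[1]-cc[1]))/n[2])
k=(q[...,2]>-20)&(q[...,2]<-13)&(np.hypot(q[...,0],q[...,1])<32)&(sa<90)&(abs(q[...,1])<22); print('hubpts',k.sum(),q[k][:,2].mean() if k.sum() else '', q[k].min(0),q[k].max(0))
```

```text
[484.68 179.29 339.04] F [-0.  -0.5 -6.1] gap 52.9 t 13.8 h 177.23 lat [-13.02  -0.4   -0.  ] Fd -4.91
[[-0.0311, 0.8158, 0.5775], [0.9936, -0.0377, 0.1067], [0.1088, 0.5772, -0.8094]] [ 0.33 -0.2   1.85 -0.11  0.87  0.38]
17113 [0.92553937 1.99262524 3.21443052]
n [ 5.88048065e-03  3.26988705e-04 -9.99982656e-01] m [13.38021431 -0.4743581   1.97795121] rim (np.float64(0.2126408784638283), np.float64(-0.7883480364970694), np.float64(63.96375914960399)) 65 z at axis 1.9004155364278295
hubpts 4109 -15.800516815133228 [-27.08544147 -21.9947922  -18.2445527 ] [ 26.82078903  21.98840137 -13.01133519]
```

View pics/w6.png

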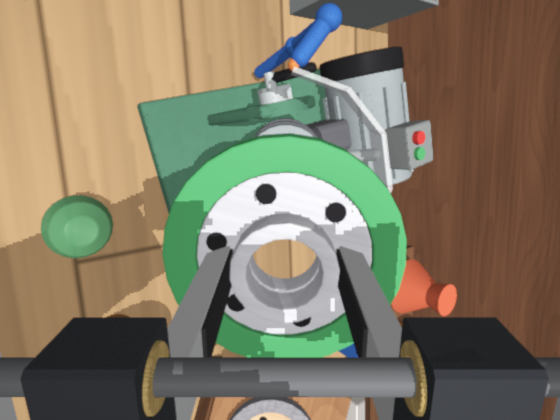

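Wrist view: wheel held by the hub at (285,265), square; spindle hidden beneath it, shield and hose clear.

Request:
servo_tool(
  motion=[
    [[0.001,0.0256,0.0041,0,0,0,1],[0.001,0.0256,0.0041,0,0,0,1],[0.0234,0.0297,-0.0273,0,0,0,1],[0.0458,0.0338,-0.0587,0,0,0,1],[0.0682,0.0378,-0.0901,0,0,0,1],[0.0906,0.0419,-0.1215,0,0,0,1],[0.113,0.046,-0.153,0,0,0,1],[0.113,0.046,-0.153,0,0,0,1],[0.113,0.046,-0.153,0,0,0,1]],
  ],
)

```text
clock: 14.7
eef_pos: [540.9, 202.9, 263.0]
eef_rot: [2.522, -0.109, 1.603]
wrist_force: [-0.2, -0.1, -5.5]
finger_gap: 53.6
finger_force: 60.0
```

Run:
```python
from h import *
where([.1,-.7,19.9])
c=grab('wrist','w7'); p,T,s=tool(); P=pts(c).reshape(-1,3); P=P[~np.isnan(P[:,0])]
e=P-SEAT; h=e@D; r=np.linalg.norm(e-h[:,None]*D,axis=1); k=(h>60)&(h<85)&(r<16); print('spindle pts seen',k.sum())
q=(P[(h>62)&(h<68)&(r<15)]-p)@T; print(q.min(0),q.max(0)) if len(q) else 0
```

```text
[540.93 202.87 263.  ] F [-0.2 -0.1 -5.5] gap 53.6 t 14.7 h 60.8 lat [0.64 0.03 0.01] Fd -4.31
spindle pts seen 900
[ -6.53591982 -11.22693506  13.25246238] [ 5.32567567  8.58216789 18.81141449]
```

Request:
servo_tool(
  motion=[
    [[0.0115,0.0013,-0.0162,0,0,0,1],[0.0196,0.0028,-0.0275,0,0,0,1],[0.0231,0.0034,-0.0324,0,0,0,1],[0.0254,0.0038,-0.0356,0,0,0,1],[0.0277,0.0043,-0.0388,0,0,0,1],[0.03,0.0047,-0.042,0,0,0,1],[0.0328,0.0052,-0.046,0,0,0,1],[0.0356,0.0057,-0.0499,0,0,0,1]],
  ],
)

```text
clock: 15.55
eef_pos: [558.8, 206.4, 237.8]
eef_rot: [2.522, -0.109, 1.604]
wrist_force: [-2.8, -1.4, -6.2]
finger_gap: 53.2
finger_force: 60.0
```

```bash
python3 -c "
from h import *
where([.1,-.7,19.9])"
```

```text
[558.75 206.4  237.8 ] F [-2.8 -1.4 -6.2] gap 53.2 t 15.55 h 29.73 lat [ 0.91 -0.09  0.  ] Fd -3.23
```

Request:
servo_tool(
  motion=[
    [[0.003,-0.0004,-0.0042,0,0,0,1],[0.006,0.0001,-0.0084,0,0,0,1],[0.009,0.0007,-0.0126,0,0,0,1],[0.0115,0.0011,-0.0161,0,0,0,1],[0.0138,0.0015,-0.0194,0,0,0,1],[0.0152,0.0018,-0.0214,0,0,0,1],[0.0164,0.002,-0.023,0,0,0,1],[0.0172,0.0022,-0.0241,0,0,0,1]],
  ],
)

```text
clock: 16.35
eef_pos: [567.4, 207.6, 225.9]
eef_rot: [2.521, -0.109, 1.605]
wrist_force: [-0.7, -1.1, -6.1]
finger_gap: 53.4
finger_force: 60.0
```

```bash
python3 -c "
from h import *
where([.1,-.7,19.9])"
```

```text
[567.36 207.59 225.87] F [-0.7 -1.1 -6.1] gap 53.4 t 16.35 h 14.97 lat [ 0.55 -0.01  0.  ] Fd -4.45
```

Request:
servo_tool(
  motion=[
    [[0.0006,0.0001,-0.0008,0,0,0,1],[0.0012,0.0002,-0.0016,0,0,0,1],[0.0017,0.0003,-0.0024,0,0,0,1],[0.0022,0.0004,-0.0031,0,0,0,1],[0.0022,0.0004,-0.0031,0,0,0,1]],
  ],
)

```text
clock: 16.85
eef_pos: [567.9, 207.5, 225.3]
eef_rot: [2.522, -0.109, 1.604]
wrist_force: [-20.8, -8.9, 8.8]
finger_gap: 53.1
finger_force: 60.0
```

```bash
python3 -c "
from h import *
where([.1,-.7,19.9])"
```

```text
[567.85 207.47 225.33] F [-20.8  -8.9   8.8] gap 53.1 t 16.85 h 14.26 lat [0.34 0.09 0.  ] Fd 20.11
```

Request:
servo_tool(
  motion=[
    [[-0.0013,-0.0002,0.0018,0,0,0,1],[-0.0013,-0.0002,0.0018,0,0,0,0.2],[-0.0013,-0.0002,0.0018,0,0,0,0.2],[-0.0013,-0.0002,0.0018,0,0,0,0.2],[-0.0113,-0.002,0.0158,0,0,0,0.2],[-0.035,-0.0064,0.049,0,0,0,0.2],[-0.08,-0.0146,0.1121,0,0,0,0.2],[-0.1386,-0.0253,0.1943,0,0,0,0.2],[-0.1386,-0.0253,0.1943,0,0,0,0.2],[-0.1386,-0.0253,0.1943,0,0,0,0.2]],
  ],
)

```text
clock: 17.85
eef_pos: [498.9, 195.2, 323.2]
eef_rot: [2.518, -0.11, 1.605]
wrist_force: [0.2, 0.0, -1.0]
finger_gap: 75.4
finger_force: 0.0
```

Run:
```python
from h import *
c=grab('wrist','w8'); where([0,0,0])
p,T,s=tool(); P=pts(c).reshape(-1,3); P=P[~np.isnan(P[:,0])]
print(axisfit(P,SEAT,D,s0=51,s1=66))
e=P-SEAT; h=e@D; r=np.linalg.norm(e-h[:,None]*D,axis=1)
for lo,hi in ((20,25),(35,60)): k=(r>lo)&(r<hi)&(h>5)&(h<70); print(lo,hi,k.sum(),np.percentile(h[k],[5,25,50,75,90,97]).round(1))
k=(r>35)&(r<62)&(abs(h-32)<4); Q=P[k]; n=np.linalg.eigh(np.cov((Q-Q.mean(0)).T))[1][:,0]; print('n',n*np.sign(n[2]))
n2=np.array([395.5,-211.9,0]); print('pose',T.round(3).tolist())
down=np.array([[0,1,0],[1,0,0],[0,0,-1.]]).T; rv=R.from_matrix(down@T.T).as_rotvec(); print('turn/pi',rv/np.pi,'shift to nut+150',(np.array([395.5,-212,170])-p)/500, s['joints'].round(2))
```

```text
[499.06 195.16 321.61] F [ 0.1 -0.3 -0.4] gap 75.1 t 17.9 h 153.14 lat [0.43 0.68 0.02] Fd -0.37
(array([587.04346548, 211.41621908, 197.2       ]), array([-0.57912391, -0.11473831,  0.80712491]), 127, np.float64(0.15974791157127344))
20 25 1253 [30.2 49.6 50.3 50.8 51.3 51.7]
35 60 10360 [29.7 30.7 31.9 32.6 33.2 33.7]
n [-0.57939588 -0.11039707  0.80753508]
pose [[-0.034, 0.815, 0.578], [0.993, -0.036, 0.109], [0.109, 0.578, -0.809]]
turn/pi [-0.03703875  0.19680245  0.00035619] shift to nut+150 [-0.20712494 -0.81431359 -0.30322701] [ 0.35 -0.14  1.85 -0.14  0.82  0.42]
```

Request:
servo_tool(
  motion=[
    [[-0.2071,-0.8143,-0.3032,0,0,0,0.2],[-0.2071,-0.8143,-0.3032,-0.037,0.1968,0.0004,0.2],[-0.2071,-0.8143,-0.3032,-0.037,0.1968,0.0004,0.2],[-0.2071,-0.8143,-0.3032,-0.037,0.1968,0.0004,0.2],[-0.2071,-0.8143,-0.3032,-0.037,0.1968,0.0004,0.2],[-0.2071,-0.8143,-0.3032,-0.037,0.1968,0.0004,0.2],[-0.2071,-0.8143,-0.3032,-0.037,0.1968,0.0004,0.2],[-0.2071,-0.8143,-0.3032,-0.037,0.1968,0.0004,0.2],[-0.2071,-0.8143,-0.3032,-0.037,0.1968,0.0004,0.2],[-0.2071,-0.8143,-0.3032,-0.037,0.1968,0.0004,0.2]],
  ],
)

```text
clock: 18.9
eef_pos: [393.3, -215.2, 166.5]
eef_rot: [-3.136, -0.003, 1.566]
wrist_force: [0.5, 0.6, -0.0]
finger_gap: 75.0
finger_force: 0.0
```

Request:
servo_tool(
  motion=[
    [[0,0,0,0,0,0,0.2],[0,0,0,0,0,0,0.2],[0,0,0,0,0,0,0.2]],
  ],
)

```text
clock: 19.2
eef_pos: [396.1, -211.1, 170.1]
eef_rot: [-3.141, 0.0, 1.572]
wrist_force: [-0.6, 1.0, -0.3]
finger_gap: 75.1
finger_force: 0.0
```

Run:
```python
from h import *
c=grab('wrist','w9'); p,T,s=tool(); print(p,T.round(3).tolist(),s['finger_gap'],s['clock'])
w=pts(c); k=(np.hypot(w[...,0]-395.5,w[...,1]+212)<40)
for z in (34,8):
    m=k&(abs(w[...,2]-z)<2.5); cs,_=cv2.findContours(m.astype(np.uint8),0,cv2.CHAIN_APPROX_NONE); q=max(cs,key=cv2.contourArea)[:,0].astype(float)
    hl=cv2.convexHull(ray(c,q[:,0],q[:,1],float(z))[:,:2].astype(np.float32))[:,0].astype(float); print(z,m.sum(),circ(hl),w[m].mean(0))
```

```text
[ 396.08658175 -211.15565113  170.16489107] [[-0.002, 1.0, -0.0], [1.0, 0.002, -0.0], [-0.0, -0.0, -1.0]] 75.33826437202346 19.25
34 1532 (np.float64(395.6245928254723), np.float64(-211.68442924966095), np.float64(23.09941590254168)) [ 395.57469217 -211.29124991   34.18255398]
8 897 (np.float64(395.5867432135258), np.float64(-211.4235530513734), np.float64(29.461728610017374)) [ 395.54837711 -200.0160743     8.20461274]
```

Request:
servo_tool(
  motion=[
    [[-0.001,-0.0006,-0.08,0,0,0,0.2],[-0.001,-0.0006,-0.17,0,0,0,0.2],[-0.001,-0.0006,-0.25,0,0,0,0.2],[-0.001,-0.0006,-0.3,0,0,0,0.2],[-0.001,-0.0006,-0.318,0,0,0,0.2],[-0.001,-0.0006,-0.318,0,0,0,0.2],[-0.001,-0.0006,-0.318,0,0,0,1],[-0.001,-0.0006,-0.318,0,0,0,1],[-0.001,-0.0006,-0.318,0,0,0,1],[-0.001,-0.0006,-0.318,0,0,0,1]],
  ],
  newtons=40,
)

```text
clock: 20.25
eef_pos: [395.4, -212.5, 11.6]
eef_rot: [3.141, 0.001, 1.571]
wrist_force: [-0.4, 0.7, 0.1]
finger_gap: 46.7
finger_force: 0.0
```

Request:
servo_tool(
  motion=[
    [[0,0,0,0,0,0,1],[0,0,0,0,0,0,1],[0,0,0.02,0,0,0,1],[0,0,0.06,0,0,0,1],[0,0,0.15,0,0,0,1],[0,0,0.25,0,0,0,1],[0,0,0.35,0,0,0,1],[0,0,0.45,0,0,0,1],[0,0,0.45,0,0,0,1],[0,0,0.45,0,0,0,1]],
  ],
)

```text
clock: 21.25
eef_pos: [394.9, -212.2, 236.4]
eef_rot: [3.141, 0.001, 1.571]
wrist_force: [0.1, 0.9, -2.3]
finger_gap: 42.8
finger_force: 40.0
```

Run:
```python
from h import *
p,T,s=tool(); print(p,s['finger_gap'],s['finger_force'],s['wrist_force'],s['clock'])
D2=np.array([-.578,-.109,.8088]); z1=T[:,2]; z2=-D2/np.linalg.norm(D2)
a=np.cross(z1,z2); ang=np.arcsin(np.linalg.norm(a)); print('turn/pi',a/np.linalg.norm(a)*ang/np.pi,'shift',(SEAT+170*D2-p)/500)
```

```text
[ 394.93720529 -212.2300733   236.39245086] 42.8375335334921 39.998540030792356 [ 0.13667567  0.88305927 -2.31108257] 21.25
turn/pi [ 3.73239694e-02 -1.96550560e-01  1.84524264e-04] shift [0.18750559 0.80922015 0.1966071 ]
```

Request:
servo_tool(
  motion=[
    [[0.1875,0.8092,0.1966,0,0,0,1],[0.1875,0.8092,0.1966,0.0373,-0.1966,0.0002,1],[0.1875,0.8092,0.1966,0.0373,-0.1966,0.0002,1],[0.1875,0.8092,0.1966,0.0373,-0.1966,0.0002,1],[0.1875,0.8092,0.1966,0.0373,-0.1966,0.0002,1],[0.1875,0.8092,0.1966,0.0373,-0.1966,0.0002,1],[0.1875,0.8092,0.1966,0.0373,-0.1966,0.0002,1],[0.1875,0.8092,0.1966,0.0373,-0.1966,0.0002,1],[0.1875,0.8092,0.1966,0.0373,-0.1966,0.0002,1],[0.1875,0.8092,0.1966,0.0373,-0.1966,0.0002,1]],
  ],
)

```text
clock: 22.25
eef_pos: [488.5, 195.1, 332.2]
eef_rot: [2.525, -0.109, 1.61]
wrist_force: [-0.0, -0.4, -1.7]
finger_gap: 43.1
finger_force: 40.0
```

Request:
servo_tool(
  motion=[
    [[0,0,0,0,0,0,1],[0,0,0,0,0,0,1],[0,0,0,0,0,0,1],[0,0,0,0,0,0,1]],
  ],
)

```text
clock: 22.65
eef_pos: [488.8, 191.4, 334.1]
eef_rot: [2.522, -0.109, 1.605]
wrist_force: [-0.6, 0.0, -1.0]
finger_gap: 43.2
finger_force: 40.0
```

Run:
```python
from h import *
c=grab('wrist','w10'); where([0,0,0]); p,T,s=tool(); print(T.round(3).tolist())
w=pts(c); q=(w-p)@T; rr=np.hypot(q[...,0],q[...,1])
m=(q[...,2]>-0)&(q[...,2]<12)&(rr<36)&(rr>24)&(q[...,0]>-5); P=q[m]; print(len(P),np.percentile(P[:,2],[5,50,95]))
for _ in range(5):
    mm=P.mean(0); n=np.linalg.eigh(np.cov((P-mm).T))[1][:,0]; d=(P-mm)@n; P=P[abs(d)<max(.8,2*d.std())]
n*=-np.sign(n[2]); hl=cv2.convexHull(P[:,:2].astype(np.float32))[:,0].astype(float); k=np.hypot(*hl.T)>26; print('flange',n,mm,circ(hl[k]),k.sum(),P.min(0),P.max(0))
m=(q[...,2]<-20)&(q[...,2]>-27)&(rr<30)&(abs(q[...,1])<21); P=q[m]; print('top',len(P),P.min(0),P.max(0),np.median(P,0))
P=w.reshape(-1,3); P=P[~np.isnan(P[:,0])]; b,d,k,r=axisfit(P,SEAT,D,s0=52,s1=66); print(b,d,k,r,'at s=65',b+65*d-SEAT-65*D)
```

```text
[488.86 191.54 334.23] F [ 0.3 -0.3 -1.1] gap 43.0 t 22.7 h 169.63 lat [-1.49 -0.23  0.01] Fd -1.04
[[-0.034, 0.816, 0.577], [0.993, -0.035, 0.109], [0.109, 0.577, -0.809]]
1790 [1.73761444 2.88130516 6.6347444 ]
flange [ 0.00432264  0.00350118 -0.99998453] [20.40772432 -1.33300873  2.77401827] (np.float64(1.3107519280781412), np.float64(-0.3676378519571273), np.float64(29.056810747314493)) 26 [  6.05430569 -29.14886349   1.53298861] [30.0991849  28.34441949  3.93173521]
top 5060 [-22.77035712 -20.99991412 -25.32324813] [ 23.84897226  20.97001908 -20.00580229] [  2.38680451  -0.21136282 -23.15794224]
[587.09530348 211.26179521 197.2       ] [-0.57923004 -0.112355    0.80738399] 107 0.15808430030120843 at s=65 [ 0.03285082 -0.09378003 -0.14404042]
```

View pics/w10.png

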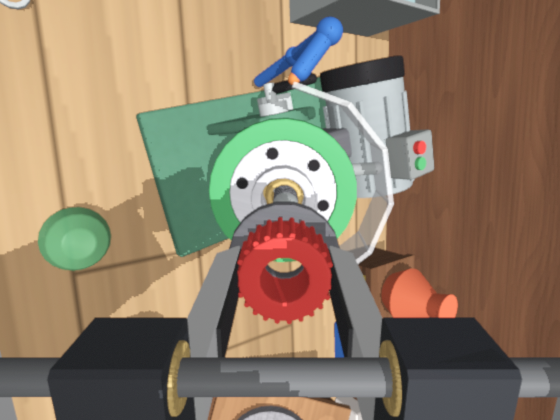

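Wrist view: the nut is held at (285,270), flange downward; wheel seated at (284,190) with the brass boss and spindle visible inside the hub.

Request:
servo_tool(
  motion=[
    [[0.027,0.005,-0.036,0,0,0,1],[0.054,0.01,-0.074,0,0,0,1],[0.0804,0.015,-0.1106,0,0,0,1],[0.0804,0.015,-0.1106,0,0,0,1],[0.0804,0.015,-0.1106,0,0,0,1]],
  ],
)

```text
clock: 23.2
eef_pos: [528.9, 199.5, 279.3]
eef_rot: [2.522, -0.109, 1.606]
wrist_force: [-0.2, 0.8, -2.1]
finger_gap: 43.5
finger_force: 40.0
```

```bash
python3 -c "
from h import *
where([1.0,-.5,10.8])"
```

```text
[528.9  199.47 279.27] F [-0.2  0.8 -2.1] gap 43.5 t 23.2 h 90.38 lat [ 0.28 -0.07  0.01] Fd -1.65
```

Request:
servo_tool(
  motion=[
    [[0.0048,0.0008,-0.0067,0,0,0,1],[0.0096,0.0017,-0.0135,0,0,0,1],[0.0144,0.0025,-0.0202,0,0,0,1],[0.0192,0.0033,-0.0269,0,0,0,1],[0.024,0.0042,-0.0337,0,0,0,1],[0.0288,0.005,-0.0404,0,0,0,1],[0.0336,0.0058,-0.0471,0,0,0,1],[0.0384,0.0067,-0.0539,0,0,0,1],[0.0432,0.0075,-0.0606,0,0,0,1],[0.0432,0.0075,-0.0606,0,0,0,1]],
  ],
)

```text
clock: 24.2
eef_pos: [550.7, 203.5, 248.0]
eef_rot: [2.523, -0.109, 1.606]
wrist_force: [-0.1, -0.2, -1.6]
finger_gap: 42.8
finger_force: 40.0
```

```bash
python3 -c "
from h import *
where([1.0,-.5,10.8])"
```

```text
[550.72 203.5  247.99] F [-0.1 -0.2 -1.6] gap 42.8 t 24.2 h 52.02 lat [ 0.25 -0.48  0.01] Fd -1.19
```

Request:
servo_tool(
  motion=[
    [[0.0006,0.0001,-0.0008,0,0,0,1],[0.0012,0.0002,-0.0016,0,0,0,1],[0.0017,0.0003,-0.0024,0,0,0,1],[0.0022,0.0004,-0.0031,0,0,0,1],[0.0027,0.0005,-0.0037,0,0,0,1],[0.0027,0.0005,-0.0037,0,0,0,1]],
  ],
)

```text
clock: 24.8
eef_pos: [552.0, 203.8, 246.9]
eef_rot: [2.522, -0.11, 1.607]
wrist_force: [0.1, -0.3, -0.6]
finger_gap: 43.3
finger_force: 40.0
```

```bash
python3 -c "
from h import *
where([1.0,-.5,10.8])"
```

```text
[551.99 203.81 246.88] F [ 0.1 -0.3 -0.6] gap 43.3 t 24.8 h 50.36 lat [ 0.41 -0.09  0.01] Fd -0.53
```

Request:
servo_tool(
  motion=[
    [[0.0004,0.0001,-0.0006,0,0,0,1],[0.0008,0.0001,-0.0011,0,0,0,1],[0.0012,0.0002,-0.0016,0,0,0,1],[0.0014,0.0002,-0.002,0,0,0,1],[0.0014,0.0002,-0.002,0,0,0,1]],
  ],
)

```text
clock: 25.3
eef_pos: [552.2, 203.9, 246.8]
eef_rot: [2.522, -0.11, 1.607]
wrist_force: [-18.3, -4.1, 11.6]
finger_gap: 42.6
finger_force: 40.0
```

```bash
python3 -c "
from h import *
where([1.0,-.5,10.8])"
```

```text
[552.18 203.88 246.81] F [-18.3  -4.1  11.6] gap 42.6 t 25.3 h 50.2 lat [0.47 0.02 0.01] Fd 20.36
```

Seated at 50.2 mm with a firm 20 N stop. Release and retract.

Request:
servo_tool(
  motion=[
    [[-0.001,-0.0002,0.0014,0,0,0,1],[-0.001,-0.0002,0.0014,0,0,0,0.3],[-0.001,-0.0002,0.0014,0,0,0,0.3],[-0.001,-0.0002,0.0014,0,0,0,0.3],[-0.011,-0.002,0.0154,0,0,0,0.2],[-0.035,-0.0064,0.049,0,0,0,0.2],[-0.08,-0.0146,0.1121,0,0,0,0.2],[-0.1386,-0.0253,0.1943,0,0,0,0.2],[-0.1386,-0.0253,0.1943,0,0,0,0.2],[-0.1386,-0.0253,0.1943,0,0,0,0.2]],
  ],
)

```text
clock: 26.3
eef_pos: [483.1, 191.3, 344.5]
eef_rot: [2.519, -0.11, 1.607]
wrist_force: [-0.3, 0.4, -0.2]
finger_gap: 75.4
finger_force: 0.0
```

Run:
```python
from h import *
c=grab('wrist','w11'); where([0,0,0])
P=pts(c).reshape(-1,3); P=P[~np.isnan(P[:,0])]
e=P-SEAT; h=e@D; r=np.linalg.norm(e-h[:,None]*D,axis=1)
for lo,hi in ((14,20),(24,28),(35,60)): k=(r>lo)&(r<hi)&(h>5)&(h<100); print(lo,hi,k.sum(),np.percentile(h[k],[5,25,50,75,90,97]).round(1))
g=grab('scene','s1')
```

```text
[483.19 191.23 342.96] F [ 0.2 -0.7 -0.8] gap 75.2 t 26.35 h 180.01 lat [-0.69  0.19  0.01] Fd -0.7
14 20 1035 [83.5 84.1 84.5 85.  85.4 85.9]
24 28 691 [30.1 57.7 58.4 59.1 59.6 71.7]
35 60 8539 [29.7 30.8 31.9 32.7 33.2 33.7]
```

View pics/s1.png

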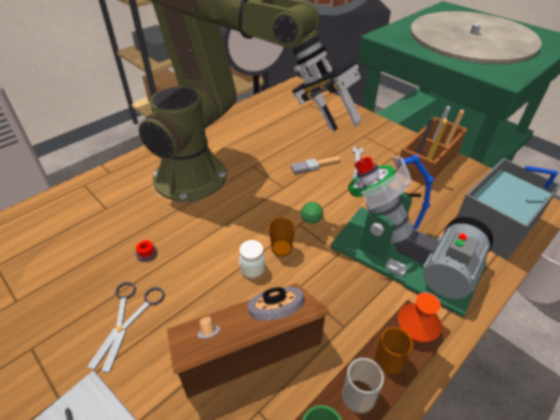

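The stack is complete at (368,180). The nut top is at 84 mm, its flange at 58 and the wheel face at 32, all as they should be. The felt wheel (275,300) and the bystanders are unmoved, and the gripper is clear.

```bash
python3 -c "
from cell import manip
print(manip.sign_off())"
```

```text
the job is handed in; nothing more can be done
None
```

The flange, green wheel and red nut are all fully home on the spindle in the order asked. Each was eased on until it stopped at 20–25 N, the other things were left where they were, and the job was handed in at about 26 s.

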